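# Find the rattling parts case and hold it out

### The arm

A 6-joint arm with a two-finger parallel gripper is mounted at the origin on the work surface. World frame = base frame: x ahead of the robot, y to its left, z up, the work surface at z = 0. Lengths are in m, angles in rad, forces in N, time in s.
With the tool pointing down it reaches from about 0.275 to 0.775 m from the base axis. Payload 14.6 kg.
Tool frame: the origin (TCP) lies at the very end of the fingers, on their centre line; the grasp point (between the pads) lies 19 mm behind it; z points along the fingers, y is the line along which they close (so a half turn about z gives the same grasp; the last joint's range is limited). The gripper opens to 85 mm and grips with 20 to 120 N. Pads are 22 mm wide; open, the fingers measure 114 mm over their backs; the gripper's body (76 mm by 85 mm) begins 54 mm behind the grasp point. The pads swing forward as they close: fully open they stand 13 mm farther back than shut.
Start: joints at [1.194, 0.263, -0.048, 1.259, 0, 1.415], TCP at [0.115, 0.512, 0.231] pointing down, gripper open.
Joint ranges: [-2.65, 2.65], [-0.89, 1.7], [-1.18, 1.37], [-2.13, 2.11], [-1.35, 1.29], [-3.14, 3.14]. Speed limits (rad/s): [1.89, 1.89, 2.57, 2.79, 3.14, 3.14].

### API

Orientations are given as a unit quaternion [x, y, z, w].
In Python, from bench import readout, vision, workorder gives the robot as it stands.
- The arm moves only by the tool servo_tool, never from a script. Its argument "moves" is a list of rows, each a list of 6 numbers: the shift along the tool's x, y, z each as a share of 500 mm, from -1 to 1, then the turn, a rotation vector about the tool's x, y, z each as a share of pi rad, from -1 to 1. In form: [[tx, ty, tz, ax, ay, az], ...]. A call has 1 to 5 rows; each row is the pose to reach, as a shift and turn from the pose commanded when the call began, along the tool's axes at that moment, turning the shorter way round; what a row does not reach only later rows make up. A row lasts 1/10 s, in which the tool goes at most 50 mm and 8.59 degrees, less where a joint would pass 70% of its speed; a pose out of reach is approached as far as the arm can. A call with a number of a shift or a turn outside -1 to 1 is refused whole. A call with a gripper value outside its range is refused whole. "hand" is the opening, from -1 (shut) to 1 (fully open), set as the call begins (left out, the last holds). The fingers move at their own pace and stop on an object; "grip_force" is the grip in N (left out, the last holds). Time passes only in rows, so rows that repeat a pose let the fingers close. It gives the time, the measured TCP pose, the force, the opening and the grip force at its end, in the units of the state.
- readout.read_state(): the state, without advancing time (a new reading comes with each control period).
- vision.capture(name): name is "scene" or "side" or "wrist"; returns (picture, depth): 400x640x3 uint8, red, green, blue; 400x640 float32, m along the optical axis (not along the pixel's ray), 0 where there is no reading.
- vision.camera_model(name): a dict with "fov_y" (degrees; the focal length in pixels is half the picture's height over the tangent of half this angle, whatever the lens; pixels are square), "cx", "cy" (the principal point, pixels), "R" (3x3) and "t" (3): a world point X has camera coordinates R X + t; the wrist camera has in their place "hand_eye" (4x4, takes a point from camera to tool coordinates, whose origin is the TCP and whose axes are the flange's). Camera axes: x right, y down, z forward; pixel columns grow to the right and rows downward; lengths in m; the calibration is good to about 2 mm. A picture is of the moment at which its call begins: read the wrist's pose just before it. camera_model takes no time and is no camera call.
- workorder.sign_off(): hands the job in; it is judged then, once.
The state is a dict: "time": time; "joint_pos": joint angles; "dq": joint speeds; "joint_efforts": joint torques, N m; "position": TCP position; "tcp_rot": TCP orientation; "wrist_force": force on the tool from outside, world axes, zero at the start; "ft_torque": the same for the moment, N m; "width": finger opening in m; "grip_force": force on a finger pad.
Only numpy, scipy, OpenCV 4.12 (cv2) and the standard library are available. Lean on these libraries where they do the work, as an engineer would, in place of code of your own. Each camera call takes 0.05 s, during which the arm holds its last target. There are 200 camera calls.

### The job

One of the three sealed parts cases has lost its packing: pick the cases up and shake them lengthwise, to and fro a few times, to find the one whose part rattles from end to end, and leave the quiet ones lying flat on the table. Present the rattling case to the colleague across the table: hold it still in the gripper over the middle of the green mat, a good hand's breadth (about 15 cm) up, tipped lengthwise by about 30 degrees (either end down) so that the loose part shows at the low end of its window, and finish while holding it there. Do not disturb the screwdriver, steel strip, tape, mug or jar.

Things in the scene. Friction and masses are not known exactly. Their poses are not given: they have to be found in the camera images.
- case_a_mid (a point): centre (22 mm up) of the blue sealed parts case, a loose closed box 88 mm long (its x), 46 mm wide (its y) and 44 mm high (its z), 0.2 to 0.3 kg, with a clear window in its top showing a copper part. It lies flat on the table with its long axis within 0.5 rad of the robot's forward direction; grasp it across its width, from above, at the middle of its length. Which of the three cases rattles changes every time
- part_a (a joint): where the copper part inside the blue case lies along that case's x axis, in m from the middle: 0 at the start. In the rattling case it slides freely, 9 mm either way, once the case is jerked lengthwise by more than about 1 m/s2 or tipped lengthwise by more than about 0.15 rad; in a well-packed case it has no more than 2.5 mm of play. It can be seen through the window, and its knocks (60 g) felt as force
- case_b_mid (a point): centre (22 mm up) of the grey sealed parts case, a loose closed box 88 mm long (its x), 46 mm wide (its y) and 44 mm high (its z), 0.2 to 0.3 kg, with a clear window in its top showing a copper part. It lies flat on the table with its long axis within 0.5 rad of the robot's forward direction; grasp it across its width, from above, at the middle of its length. Which of the three cases rattles changes every time
- part_b (a joint): where the copper part inside the grey case lies along that case's x axis, in m from the middle: 0 at the start. In the rattling case it slides freely, 9 mm either way, once the case is jerked lengthwise by more than about 1 m/s2 or tipped lengthwise by more than about 0.15 rad; in a well-packed case it has no more than 2.5 mm of play. It can be seen through the window, and its knocks (60 g) felt as force
- case_c_mid (a point): centre (22 mm up) of the orange sealed parts case, a loose closed box 88 mm long (its x), 46 mm wide (its y) and 44 mm high (its z), 0.2 to 0.3 kg, with a clear window in its top showing a copper part. It lies flat on the table with its long axis within 0.5 rad of the robot's forward direction; grasp it across its width, from above, at the middle of its length. Which of the three cases rattles changes every time
- part_c (a joint): where the copper part inside the orange case lies along that case's x axis, in m from the middle: 0 at the start. In the rattling case it slides freely, 9 mm either way, once the case is jerked lengthwise by more than about 1 m/s2 or tipped lengthwise by more than about 0.15 rad; in a well-packed case it has no more than 2.5 mm of play. It can be seen through the window, and its knocks (60 g) felt as force
- mat_mid (a point): centre of the top of the green handover mat, a fixed sheet 170 x 170 mm, 2 mm thick, square to the table, on the far side of the cases
- screwdriver: loose orange-handled screwdriver, 150 mm long, lying; origin at the middle of its underside; leave it alone
- bracket: loose flat steel strip, 140 x 26 x 4 mm; origin under its middle; leave it alone
- tape: loose black roll of tape lying flat, 90 mm across, 20 mm high; origin under its middle; leave it alone
- mug: blue mug, 80 mm across, 95 mm high; origin under its middle; leave it alone
- screw_jar: jar with a red cap, 60 mm across, 80 mm high; origin under its middle; leave it alone

How it is judged:
By the outcome, as a careful person would: the job done as asked, in the order asked, and still so for the second after the job is handed in, while the arm keeps its last pose, push and grip.
It also fails if it takes over 72 s, if anything falls off the work surface, if the arm or the gripper's body presses on something with over 40 N, if the wrist force passes 120 N, or if a joint passes its speed limit or range.

## Working session

There is one attempt and no reset: what is moved stays moved. The work goes in short steps, Python scripts to look and compute and a tool call to move; the robot and the scene stay as the last step left them, time stands still between calls to the robot, and variables do not carry over. Pictures are saved under pics/ and viewed, at most 10 in all, crops included, and the job is handed in when it is done.

Besides the shell and the picture viewer there is one more tool, called after "Request:" as name(argument=value, ...), one argument or row to a line, values as JSON. servo_tool: Moves the arm, as the interface text tells. Its arguments: {"type":"object","properties":{"moves":{"type":"array"},"hand":{"type":"number"},"grip_force":{"type":"number"}},"required":["moves"]}

```bash
mkdir -p pics; ls
cat > h.py <<'E'
import numpy as np, cv2
from scipy.spatial.transform import Rotation as Ro
from bench import readout, vision, workorder
def grab(name,fn=None):
    s=readout.read_state(); im,d=vision.capture(name)
    if fn: cv2.imwrite('pics/'+fn,cv2.cvtColor(im,cv2.COLOR_RGB2BGR))
    return s,im,d
def cloud(name,s,d):
    m=vision.camera_model(name); h,w=d.shape
    f=h/2/np.tan(np.radians(m['fov_y'])/2)
    v,u=np.mgrid[:h,:w]
    P=np.stack([(u-m['cx'])/f*d,(v-m['cy'])/f*d,d],-1)
    if 'hand_eye' in m:
        H=np.array(m['hand_eye']); P=P@H[:3,:3].T+H[:3,3]
        return P@Ro.from_quat(s['tcp_rot']).as_matrix().T+s['position']
    return (P-np.array(m['t']))@np.array(m['R'])
def move(tp,tR,s=None):
    """units for a move to pos tp, Rot tR"""
    s=s or readout.read_state(); R=Ro.from_quat(s['tcp_rot'])
    return np.round(np.r_[R.inv().apply(np.array(tp)-s['position'])/.5,(R.inv()*tR).as_rotvec()/np.pi],4)
E
python3 - <<'E'
from h import *
s,im,d=grab('scene','s1.png'); P=cloud('scene',s,d)
np.save('P.npy',P);np.save('im.npy',im)
print(s); print(vision.camera_model('scene')['fov_y'], vision.camera_model('wrist'))
E
```

```text
pics
{'time': 0.0, 'joint_pos': array([ 1.19369159e+00,  2.63525383e-01, -4.89309821e-02,  1.25941605e+00,
        1.55042797e-05,  1.41551950e+00]), 'dq': array([-2.67771475e-04,  1.48695335e-03, -7.92292463e-04, -6.94990518e-04,
        6.56149692e-04, -2.69649433e-05]), 'joint_efforts': array([ 5.11130507e-03, -6.37628102e+01,  3.84548950e+01,  1.43710550e-02,
        1.98308448e-04, -1.94257751e-05]), 'position': array([0.1153921 , 0.51187671, 0.23082602]), 'tcp_rot': array([ 1.10686671e-01,  9.93855206e-01, -5.17056754e-04, -1.49016581e-04]), 'wrist_force': array([0.09439237, 0.58114554, 0.07443305]), 'ft_torque': array([-0.02370964, -0.05634155,  0.06569096]), 'grip_force': 0.0, 'width': 0.08534743058733857}
56.91343737727058 {'fov_y': 64.75584601606731, 'cx': 318.8408348615319, 'cy': 202.70350259067123, 'hand_eye': array([[-2.44873219e-04, -9.52935445e-01, -3.03173180e-01,
         7.77951113e-02],
       [ 9.99999911e-01, -3.37209954e-04,  2.52219275e-04,
         9.49357499e-04],
       [-3.42581701e-04, -3.03173092e-01,  9.52935443e-01,
        -1.42736802e-01],
       [ 0.00000000e+00,  0.00000000e+00,  0.00000000e+00,
         1.00000000e+00]])}
```

View pics/s1.png

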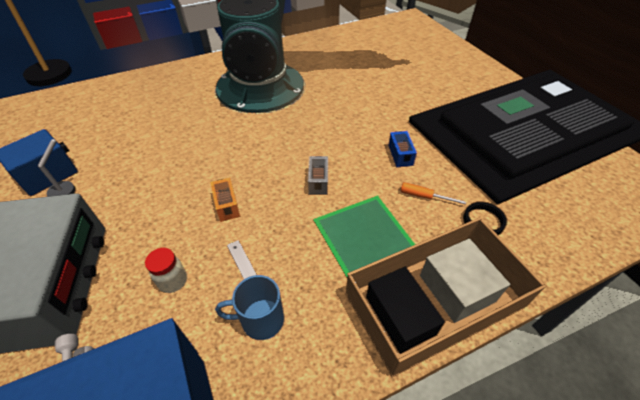

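The scene shows the robot base at (260,60), orange case at (225,198), grey at (318,175), blue at (402,148), mat at (365,233), and the obstacles around them.

Run:
```python
from h import *
P=np.load('P.npy')
for n,(u,v) in dict(orange=(225,198),grey=(318,175),blue=(402,148)).items():
    W=P[v-30:v+30,u-30:u+30].reshape(-1,3); T=W[(W[:,2]>.037)&(W[:,2]<.055)]
    r=cv2.minAreaRect((T[:,:2]*1000).astype(np.float32)); print(n,len(T),np.median(T[:,2]),r)
for n,(u,v) in dict(matc=(365,233),m1=(316,219),m2=(379,199),m3=(412,243),base=(260,85),sd=(417,191),sd2=(462,203),tape=(485,205),boxcorner=(350,283),box2=(482,225),mug=(258,290),jar=(160,258),strip=(237,246),pad=(413,120),lamp=(62,190),inst=(85,200)).items(): print(n,P[v,u].round(3))
m=vision.camera_model('scene');p=np.array(m['R'])@[.115,.512,.23]+m['t'];f=200/np.tan(np.radians(m['fov_y'])/2)
print(p,p[:2]/p[2]*f+[m['cx'],m['cy']])
```

```text
orange 638 0.04431671969024647 ((445.5391845703125, -234.5809783935547), (46.0478515625, 97.03689575195312), 83.89289093017578)
grey 542 0.04434238456676369 ((467.29364013671875, -9.23073959350586), (44.41596221923828, 94.14122772216797), 64.31423950195312)
blue 480 0.04396323424638793 ((471.033935546875, 228.4007110595703), (46.814884185791016, 97.70220184326172), 72.41474914550781)
matc [0.656 0.017 0.003]
m1 [ 0.576 -0.064  0.005]
m2 [0.584 0.096 0.004]
m3 [0.722 0.095 0.003]
base [ 0.085 -0.02   0.059]
sd [0.613 0.179 0.022]
sd2 [0.676 0.267 0.001]
tape [0.713 0.296 0.018]
boxcorner [ 0.778 -0.089  0.064]
box2 [0.779 0.208 0.071]
mug [ 0.712 -0.242  0.047]
jar [ 0.591 -0.386  0.081]
strip [ 0.57  -0.247  0.004]
pad [0.376 0.33  0.016]
lamp [ 0.237 -0.582  0.011]
inst [ 0.285 -0.537  0.001]
[ 0.31889589 -0.62901357  1.08303086] [427.8779037   -5.77073902]
```

Run:
```python
from h import *
P=np.load('P.npy');im=np.load('im.npy').astype(int)
g=(im[...,1]>im[...,0]+25)&(im[...,1]>im[...,2]+15)&(abs(P[...,2])<.012)
g[:190]=0;g[285:]=0;g[:,:300]=0;g[:,430:]=0
q=P[g]; print(g.sum(),cv2.minAreaRect((q[:,:2]*1000).astype(np.float32)),np.percentile(q,[.5,99.5],axis=0))
def dn(th): # tool x along -case axis, z down
    c=np.array([np.cos(th),np.sin(th),0]);x=-c;z=np.array([0,0,-1.]);return Ro.from_matrix(np.c_[x,np.cross(z,x),z])
print(move([.467,.228,.18],dn(np.radians(-17.6))))
```

```text
4405 ((651.5469360351562, 15.194244384765625), (169.8004608154297, 164.76771545410156), 89.9867172241211) [[ 5.71074887e-01 -6.90214990e-02 -7.90683549e-05]
 [ 7.25700634e-01  9.87075395e-02  5.77862776e-03]]
[-8.109e-01 -3.990e-01  1.019e-01 -3.000e-04 -0.000e+00  2.720e-02]
```

Request:
servo_tool(
  moves=[
    [-0.081,-0.04,0.01,0,0,0],
    [-0.162,-0.08,0.02,0,0,0],
    [-0.243,-0.12,0.03,0,0,0],
    [-0.324,-0.16,0.04,0,0,0],
    [-0.405,-0.2,0.05,0,0,0],
  ],
  hand=1,
  grip_force=50,
)

```text
time: 0.55
position: [0.292, 0.3686, 0.2059]
tcp_rot: [0.111, 0.994, -0.0, -0.0]
wrist_force: [0.0, 0.9, -0.9]
width: 0.0852
grip_force: 0.0
```

Request:
servo_tool(
  moves=[
    [-0.081,-0.04,0.01,0,0,0],
    [-0.162,-0.08,0.02,0,0,0],
    [-0.243,-0.12,0.03,0,0,0.027],
    [-0.324,-0.16,0.04,0,0,0.027],
    [-0.405,-0.2,0.05,0,0,0.027],
  ],
)

```text
time: 1.05
position: [0.4676, 0.2264, 0.1808]
tcp_rot: [0.153, 0.988, -0.0, -0.0]
wrist_force: [0.8, 0.9, 0.2]
width: 0.0854
grip_force: 0.0
```

```bash
cat >> h.py <<'E'
def dn(th,tilt=0): # tool x along -case axis, z down; tilt about tool y
    c=np.array([np.cos(th),np.sin(th),0]);x=-c;z=np.array([0,0,-1.]);return Ro.from_matrix(np.c_[x,np.cross(z,x),z])*Ro.from_rotvec([0,tilt,0])
def find(fn):
    s,im,d=grab('wrist',fn); P=cloud('wrist',s,d); dd=d>.1
    m=(dd&(P[...,2]>.034)&(P[...,2]<.052)).astype(np.uint8)
    n,l,st,_=cv2.connectedComponentsWithStats(m)
    for i in range(1,n):
        if st[i,4]>400:
            q=P[l==i]; print(st[i],np.median(q[:,2]).round(4),cv2.minAreaRect((q[:,:2]*1000).astype(np.float32)))
    print(s['time'],s['position'])
E
python3 - <<'E'
from h import *
find('w1.png')
E
```

```text
[  479    16   161   306 14300] 0.0511 ((539.5661010742188, 453.1543884277344), (260.7617492675781, 130.3463134765625), 1.214734673500061)
[ 296  141   52  100 4774] 0.0438 ((471.0684814453125, 228.28036499023438), (46.005008697509766, 95.04336547851562), 71.93075561523438)
[  63  210   60   90 4555] 0.0436 ((466.0193176269531, -8.026084899902344), (48.54035949707031, 97.48544311523438), 64.01752471923828)
[543 291  97  34 618] 0.0514 ((659.6211547851562, 454.7467346191406), (35.465728759765625, 95.55363464355469), 0.2547663152217865)
1.05 [0.46763128 0.22635803 0.18083227]
```

View pics/w1.png

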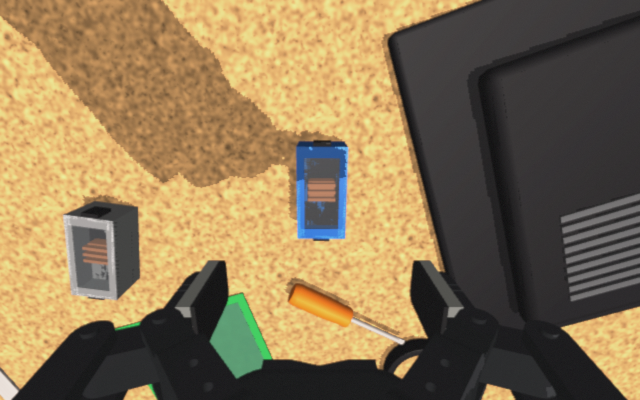

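Request:
servo_tool(
  moves=[
    [-0.005,0.006,0.1,0,0,0.002],
    [-0.005,0.006,0.2,0,0,0.002],
    [-0.005,0.006,0.28,0,0,0.002],
    [-0.005,0.006,0.34,0,0,0.002],
    [-0.005,0.006,0.35,0,0,0.002],
  ],
)

```text
time: 1.6
position: [0.4676, 0.2293, 0.0033]
tcp_rot: [0.156, 0.988, -0.001, -0.003]
wrist_force: [-0.8, -0.1, 0.6]
width: 0.0852
grip_force: 0.0
```

Request:
servo_tool(
  moves=[
    [0,0,0,0,0,0],
    [0,0,0,0,0,0],
    [0,0,0,0,0,0],
    [0,0,0,0,0,0],
    [0,0,0,0,0,0],
  ],
  hand=-1,
  grip_force=60,
)

```text
time: 2.1
position: [0.4708, 0.2303, 0.008]
tcp_rot: [0.156, 0.988, 0.0, 0.001]
wrist_force: [-1.1, -1.3, 9.3]
width: 0.0453
grip_force: 61.8
```

Request:
servo_tool(
  moves=[
    [0,0,0,0,0,0],
    [0,0,-0.03,0,0,0],
    [0,0,-0.1,0,0,0],
    [0,0,-0.2,0,0,0],
    [0,0,-0.2,0,0,0],
  ],
)

```text
time: 2.6
position: [0.4727, 0.231, 0.1127]
tcp_rot: [0.156, 0.988, 0.002, 0.004]
wrist_force: [0.7, 0.3, -3.2]
width: 0.0452
grip_force: 62.1
```

Run:
```python
from h import *
s,im,d=grab('wrist','w2.png'); print(s['time'],s['position'],s['width'],s['grip_force'],s['wrist_force'])
```

```text
2.6 [0.4727278  0.23104221 0.11266848] 0.045189648965011486 62.08627832357706 [ 0.70111195  0.31633202 -3.17328212]
```

Request:
servo_tool(
  moves=[
    [0.04,0,0,0,0,0],
    [-0.04,0,0,0,0,0],
    [0.04,0,0,0,0,0],
    [-0.04,0,0,0,0,0],
    [0.04,0,0,0,0,0],
  ],
)

```text
time: 3.15
position: [0.4563, 0.2352, 0.1051]
tcp_rot: [0.158, 0.988, 0.0, 0.001]
wrist_force: [1.0, 1.4, -1.4]
width: 0.0452
grip_force: 62.6
```

Request:
servo_tool(
  moves=[
    [-0.08,0,0,0,0,0],
    [0,0,0,0,0,0],
    [-0.08,0,0,0,0,0],
    [0,0,0,0,0,0],
    [0,0,0,0,0,0],
  ],
)

```text
time: 3.65
position: [0.4475, 0.2363, 0.1052]
tcp_rot: [0.156, 0.988, -0.001, -0.002]
wrist_force: [-0.7, -0.4, -2.2]
width: 0.0452
grip_force: 62.6
```

Run:
```python
from h import *
s,im,d=grab('wrist'); print(s['time'],s['position'],s['width'],s['grip_force'],s['wrist_force'])
a=cv2.imread('pics/w2.png'); b=cv2.cvtColor(im,cv2.COLOR_RGB2BGR)
c=np.hstack([a[200:400,240:400],b[200:400,240:400]]); cv2.imwrite('pics/c1.png',cv2.resize(c,None,fx=2.4,fy=2.4))
```

```text
3.65 [0.4474923  0.23626071 0.10520839] 0.04523652453438109 62.64941469630685 [-0.69541573 -0.44980384 -2.23133668]
```

View pics/c1.png

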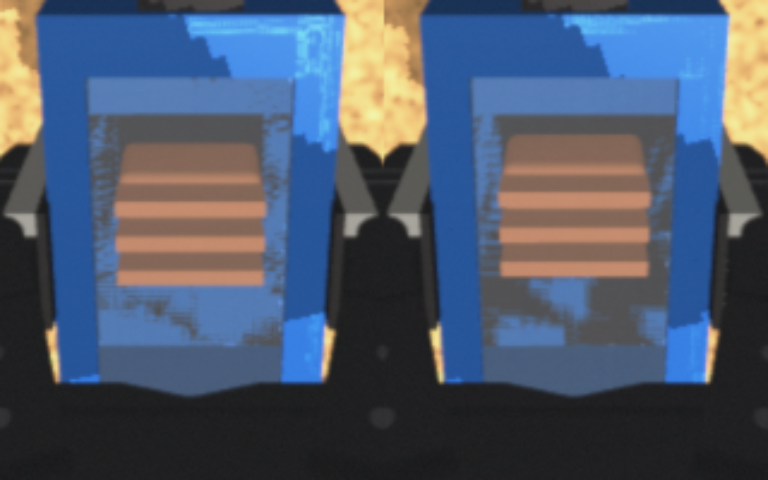

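Blue's part shifted only about 1.5 mm (left frame before, right frame after the shake). I'll confirm with a brief tilt before putting it down.

Request:
servo_tool(
  moves=[
    [0,0,0,0,0.04,0],
    [0,0,0,0,0.08,0],
    [0,0,0,0,0.12,0],
    [0,0,0,0,0.12,0],
    [0,0,0,0,0.12,0],
  ],
)

```text
time: 4.2
position: [0.4514, 0.2358, 0.1053]
tcp_rot: [0.153, 0.97, 0.029, -0.184]
wrist_force: [-0.7, 0.1, -2.3]
width: 0.0453
grip_force: 62.7
```

Run:
```python
from h import *
s,im,d=grab('wrist'); print(s['time'],s['position'],s['tcp_rot'],s['wrist_force'])
b=cv2.cvtColor(im,cv2.COLOR_RGB2BGR)
c=b[200:400,240:400]; cv2.imwrite('pics/c2.png',cv2.resize(c,None,fx=2.4,fy=2.4))
```

```text
4.2 [0.45144692 0.2358383  0.10528115] [ 0.15349903  0.97035284  0.02880119 -0.18445572] [-0.65841475  0.1430547  -2.29498386]
```

View pics/c2.png

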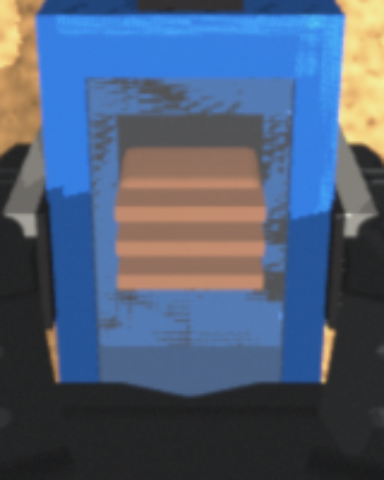

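Tilted 21°, blue's part stays within about 2.3 mm of travel, so blue is quiet. I'll put it back, then take the grey one.

Request:
servo_tool(
  moves=[
    [0,0,0,0,-0.04,0],
    [0,0,0,0,-0.08,0],
    [0,0,0,0,-0.12,0],
    [0,0,0,0,-0.12,0],
  ],
)

```text
time: 4.65
position: [0.4477, 0.2369, 0.1079]
tcp_rot: [0.154, 0.988, 0.0, 0.003]
wrist_force: [-1.2, -0.2, -2.0]
width: 0.0455
grip_force: 62.7
```

Request:
servo_tool(
  moves=[
    [-0.04,0,0.08,0,0,0],
    [-0.04,0,0.15,0,0,0],
    [-0.04,0,0.19,0,0,0],
    [-0.04,0,0.198,0,0,0],
    [-0.04,0,0.2,0,0,0],
  ],
)

```text
time: 5.15
position: [0.4688, 0.2299, 0.0073]
tcp_rot: [0.156, 0.988, -0.0, -0.001]
wrist_force: [-14.9, -6.7, 32.8]
width: 0.0454
grip_force: 68.1
```

Request:
servo_tool(
  moves=[
    [0,0,0,0,0,0],
    [0,0,0,0,0,0],
    [0,0,0,0,0,0],
  ],
)

```text
time: 5.45
position: [0.4688, 0.2299, 0.0073]
tcp_rot: [0.156, 0.988, -0.0, -0.001]
wrist_force: [-8.3, -4.8, 14.2]
width: 0.0454
grip_force: 66.0
```

Request:
servo_tool(
  moves=[
    [0,0,0,0,0,0],
    [0,0,0,0,0,0],
    [0,0,0,0,0,0],
    [0,0,0,0,0,0],
    [0,0,0,0,0,0],
  ],
  hand=1,
)

```text
time: 5.95
position: [0.4699, 0.2301, 0.0063]
tcp_rot: [0.156, 0.988, 0.0, 0.0]
wrist_force: [-0.8, 0.2, 0.4]
width: 0.0853
grip_force: 0.0
```

Request:
servo_tool(
  moves=[
    [0,0,-0.06,0,0,0],
    [0,0,-0.14,0,0,0],
    [0,0,-0.24,0,0,0],
    [0,0,-0.33,0,0,0],
    [0,0,-0.35,0,0,0],
  ],
)

```text
time: 6.45
position: [0.4715, 0.2306, 0.1859]
tcp_rot: [0.156, 0.988, 0.001, 0.003]
wrist_force: [1.5, -0.7, -1.2]
width: 0.0856
grip_force: 0.0
```

Run:
```python
from h import *
find('w3.png')
print(move([.466,-.0085,.18],dn(np.radians(-26))))
```

```text
[  470     6   170   315 15126] 0.0511 ((543.343994140625, 459.1014099121094), (268.7348327636719, 141.8356170654297), 1.1651359796524048)
[ 291  135   52   99 4687] 0.0438 ((469.77337646484375, 230.31710815429688), (46.09368896484375, 94.59588623046875), 71.99710845947266)
[  60  206   60   90 4463] 0.0436 ((465.67938232421875, -8.009075164794922), (47.71516036987305, 96.43132781982422), 64.03044128417969)
6.45 [0.47148792 0.2306242  0.18588864]
[-0.1369 -0.4582  0.0091  0.0011  0.0014  0.0449]
```

Request:
servo_tool(
  moves=[
    [-0.027,-0.09,0,0,0,0.01],
    [-0.054,-0.18,0,0,0,0.02],
    [-0.081,-0.27,0,0,0,0.03],
    [-0.108,-0.365,0,0,0,0.044],
    [-0.136,-0.457,0,0,0,0.044],
  ],
)

```text
time: 7.0
position: [0.4632, -0.01, 0.1799]
tcp_rot: [0.224, 0.975, -0.0, -0.001]
wrist_force: [1.7, -0.4, -0.3]
width: 0.0853
grip_force: 0.0
```

Request:
servo_tool(
  moves=[
    [0,0,0,0,0,0],
    [0,0,0,0,0,0],
  ],
)

```text
time: 7.2
position: [0.4637, -0.0091, 0.1801]
tcp_rot: [0.225, 0.974, 0.0, -0.001]
wrist_force: [0.2, -0.3, -0.0]
width: 0.0852
grip_force: 0.0
```

Run:
```python
from h import *
find('w4.png')
```

```text
[ 542   10   78  126 7583] 0.0437 ((470.0271301269531, 229.92254638671875), (48.55693054199219, 94.87146759033203), 71.7293930053711)
[ 294  140   53  100 4806] 0.0438 ((465.4233093261719, -7.943122863769531), (46.08696746826172, 94.62909698486328), 63.98213577270508)
[  61  222   92   92 4423] 0.0436 ((444.8831787109375, -234.4950408935547), (48.48213195800781, 95.3810806274414), 83.69203186035156)
[584 341  44  23 545] 0.0436 ((764.8294067382812, 193.17422485351562), (34.80915832519531, 4.44787073135376), 89.48709869384766)
7.2 [ 0.46369281 -0.00912798  0.18007676]
```

Request:
servo_tool(
  moves=[
    [-0.002,0.004,0.1,0,0,0],
    [-0.002,0.004,0.2,0,0,0],
    [-0.002,0.004,0.28,0,0,0],
    [-0.002,0.004,0.335,0,0,0],
    [-0.002,0.004,0.347,0,0,0],
  ],
)

```text
time: 7.75
position: [0.4639, -0.0051, 0.005]
tcp_rot: [0.223, 0.975, -0.0, -0.003]
wrist_force: [-0.0, -0.5, 1.2]
width: 0.0853
grip_force: 0.0
```

Request:
servo_tool(
  moves=[
    [0,0,0,0,0,0],
    [0,0,0,0,0,0],
    [0,0,0,0,0,0],
    [0,0,0,0,0,0],
    [0,0,0,0,0,0],
  ],
  hand=-1,
  grip_force=60,
)

```text
time: 8.25
position: [0.4669, -0.007, 0.0093]
tcp_rot: [0.224, 0.975, 0.0, 0.001]
wrist_force: [-0.2, 1.2, 9.0]
width: 0.0454
grip_force: 61.7
```

Request:
servo_tool(
  moves=[
    [0,0,0,0,0,0],
    [0,0,-0.03,0,0,0],
    [0,0,-0.1,0,0,0],
    [0,0,-0.2,0,0,0],
    [0,0,-0.2,0,0,0],
  ],
)

```text
time: 8.75
position: [0.4688, -0.0073, 0.1138]
tcp_rot: [0.224, 0.975, 0.0, 0.004]
wrist_force: [1.1, 0.2, -4.5]
width: 0.0453
grip_force: 62.5
```

Request:
servo_tool(
  moves=[
    [0.04,0,0,0,0,0],
    [-0.04,0,0,0,0,0],
    [0.04,0,0,0,0,0],
    [-0.04,0,0,0,0,0],
    [0.04,0,0,0,0,0],
  ],
)

```text
time: 9.25
position: [0.4546, -0.0006, 0.1069]
tcp_rot: [0.225, 0.974, -0.0, 0.002]
wrist_force: [1.3, 0.3, -1.8]
width: 0.0456
grip_force: 62.5
```

Request:
servo_tool(
  moves=[
    [-0.08,0,0,0,0,0],
    [0,0,0,0,0,0],
    [-0.08,0,0,0,0,0],
    [0,0,0,0,0,0],
    [0,0,0,0,0,0],
  ],
)

```text
time: 9.75
position: [0.4447, 0.003, 0.107]
tcp_rot: [0.223, 0.975, 0.0, -0.002]
wrist_force: [-1.4, 0.5, -2.2]
width: 0.0452
grip_force: 62.6
```

Run:
```python
from h import *
s,im,d=grab('wrist'); print(s['time'],s['position'],s['width'],s['wrist_force'])
b=cv2.cvtColor(im,cv2.COLOR_RGB2BGR); cv2.imwrite('pics/g1.png',b)
```

```text
9.75 [0.44470309 0.00299504 0.10700323] 0.04516547817119727 [-1.3634755   0.48071169 -2.23246605]
```

Request:
servo_tool(
  moves=[
    [0,0,0,0,0.04,0],
    [0,0,0,0,0.08,0],
    [0,0,0,0,0.12,0],
    [0,0,0,0,0.12,0],
    [0,0,0,0,0.12,0],
  ],
)

```text
time: 10.3
position: [0.4487, 0.0014, 0.1072]
tcp_rot: [0.22, 0.958, 0.042, -0.182]
wrist_force: [0.2, 0.0, -2.9]
width: 0.0451
grip_force: 62.6
```

Run:
```python
from h import *
s,im,d=grab('wrist'); print(s['time'],s['position'],s['tcp_rot'],s['wrist_force'])
a=cv2.imread('pics/g1.png'); b=cv2.cvtColor(im,cv2.COLOR_RGB2BGR)
c=np.hstack([a[200:400,240:400],b[200:400,240:400]]); cv2.imwrite('pics/c3.png',cv2.resize(c,None,fx=2.4,fy=2.4))
```

```text
10.3 [0.44867965 0.00140841 0.1072166 ] [ 0.21994531  0.95754083  0.04165898 -0.18167046] [ 1.84025976e-01  2.46507363e-03 -2.86619912e+00]
```

View pics/c3.png

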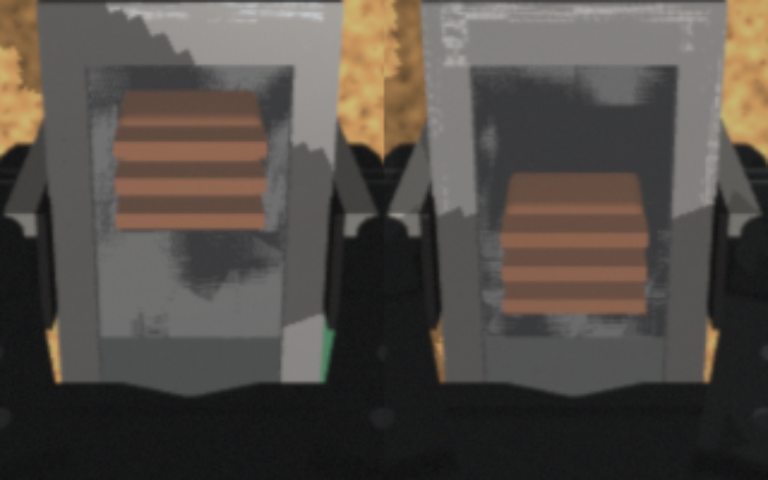

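Grey is the rattling case: its part slid from one end (row 160) to the other (row 245 in the tilted frame), about 16 mm. Positive tilt puts the far end down, which is towards the colleague. Next I'll carry it to the mat.

Run:
```python
from h import *
print(move([.647,.018,.141],dn(np.radians(-26),np.radians(30))))
```

```text
[-0.2957  0.2026 -0.1874 -0.0004  0.0476  0.0008]
```

Request:
servo_tool(
  moves=[
    [-0.03,0.02,-0.02,0,0,0],
    [-0.08,0.055,-0.05,0,0,0],
    [-0.13,0.09,-0.08,0,0,0],
    [-0.18,0.12,-0.11,0,0.02,0],
    [-0.22,0.15,-0.14,0,0.03,0],
  ],
)

```text
time: 10.85
position: [0.5967, 0.0139, 0.1339]
tcp_rot: [0.217, 0.948, 0.052, -0.227]
wrist_force: [1.4, 0.0, -3.0]
width: 0.0453
grip_force: 62.7
```

Request:
servo_tool(
  moves=[
    [0,0,0,0,0,0],
    [0,0,0,0,0,0],
  ],
)

```text
time: 11.05
position: [0.5961, 0.0138, 0.1328]
tcp_rot: [0.217, 0.948, 0.052, -0.226]
wrist_force: [0.1, -0.1, -2.8]
width: 0.0457
grip_force: 62.8
```

Run:
```python
from h import *
s=readout.read_state();print(s['joint_pos'],s['position'],move([.647,.018,.141],dn(np.radians(-26),np.radians(30))))
```

```text
[-0.1734947   0.76431395  0.44869324  1.70819176  0.12400664  0.24818743] [0.5960973  0.01381901 0.13278839] [-0.0711  0.0518 -0.0544 -0.0004  0.0175  0.001 ]
```

Request:
servo_tool(
  moves=[
    [-0.03,0.022,-0.023,0,0.007,0],
    [-0.06,0.044,-0.046,0,0.014,0.001],
    [-0.071,0.052,-0.054,0,0.0175,0.001],
    [-0.071,0.052,-0.054,0,0.0175,0.001],
    [-0.071,0.052,-0.054,0,0.0175,0.001],
  ],
)

```text
time: 11.55
position: [0.6461, 0.0178, 0.1411]
tcp_rot: [0.217, 0.941, 0.058, -0.253]
wrist_force: [-0.9, -0.1, -2.2]
width: 0.0452
grip_force: 62.7
```

Request:
servo_tool(
  moves=[
    [0,0,0,0,0,0],
    [0,0,0,0,0,0],
    [0,0,0,0,0,0],
    [0,0,0,0,0,0],
    [0,0,0,0,0,0],
  ],
)

```text
time: 12.05
position: [0.6467, 0.0177, 0.1404]
tcp_rot: [0.217, 0.941, 0.058, -0.254]
wrist_force: [0.4, 0.0, -1.3]
width: 0.0457
grip_force: 62.7
```

Run:
```python
from h import *
s,im,d=grab('scene','f1.png'); P=cloud('scene',s,d)
R=Ro.from_quat(s['tcp_rot']); z=R.apply([0,0,1]); print(s['position'],'tilt',np.degrees(np.arccos(-z[2])),'case ctr',s['position']-.013*z,np.abs(s['dq']).max(),s['joint_pos'])
_,w,_=grab('wrist'); w=cv2.cvtColor(w,cv2.COLOR_RGB2BGR)
a=cv2.imread('pics/f1.png')
c=np.hstack([cv2.resize(a[60:320,180:500],(512,416)),cv2.resize(w[200:400,260:380],(250,416))]); cv2.imwrite('pics/c4.png',c)
```

```text
[0.64671217 0.01771078 0.14035928] tilt 30.145071054259013 case ctr [0.65258667 0.01486273 0.15160112] 0.0048274288601572735 [-0.16242841  0.93312142  0.80544915  1.95105719  0.1436133   0.25457993]
```

View pics/c4.png

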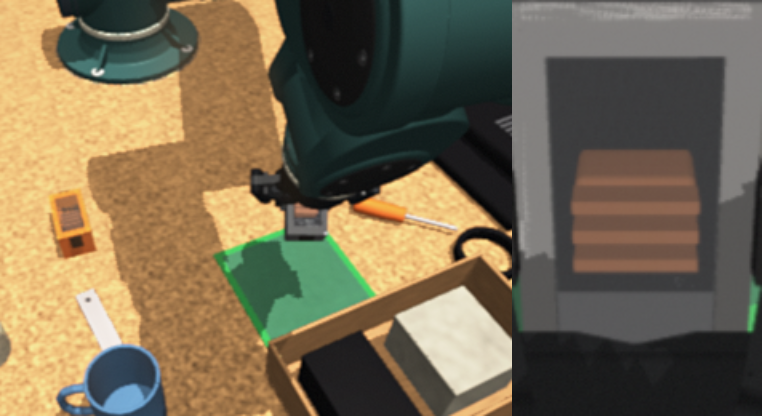

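The case is held 30° tipped, far end down, with its centre at (0.653, 0.015, 0.152) over the mat. The copper part is at the low end of the window, and nothing else has been disturbed.

```bash
python3 -c "
from bench import workorder; print(workorder.sign_off())"
```

```text
the job is handed in; nothing more can be done
None
```

The grey case is the one that rattles, and I signed off holding it still about 15 cm over the middle of the mat, tipped 30° with the far end down and its part at the low end of the window; blue was shaken, quiet, and put back flat, and orange was left lying untested once grey was found.

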